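Click the router's depth turret round to its lowest step

TASK

The first pass of the groove is routed; set the plunge router for its last, deepest pass. With a fingertip, flick the edge of the depth-stop turret clockwise (seen from above), click by click, until its lowest step, the one dabbed with red paint, has clicked in under the depth rod, and do not run past it to the high steps again. Push gently, pick nothing up, and leave the other things on the bench where they lie.

Things in the scene. Friction and masses are not known exactly. Their poses are not given: they have to be found in the camera images.
- router: Plunge router upright on the bench, too heavy to shift. Origin: centre of its round base (170 mm across, 16 mm high) on the bench; z up; front (turret side) = its -x; handles to +y and -y, out to 152 mm, 100 to 153 mm up. Motor 92 mm across, 96 to 280 mm up. In front of the base, under the turret, only a 36 mm wide, 15 mm high boss out to 96 mm from the origin, then free bench.
- turret (a joint): Angle (rad) of the turret on its vertical axis; grows turning CLOCKWISE from above (its front edge then moves to the router's +y). Six click stops: at k*1.047 step k is under the rod; 0 is the highest step, 5 (5.236) the lowest. Starts at 2, 3 or 4. About 0.045 N m (2 N at the edge) unseats the sprung click; pushed past half way it springs on to the next stop itself, let go earlier it springs back.
- turret_axis (a point): On the axis of the black turret, 78 mm to the router's front (-x), level with the top of its skirt, 32 mm up. Skirt 16 to 32 mm up, with six round finger lobes: centres 21 mm from the axis, radius 6 mm (54 mm over all), hollows 19.5 mm from the axis. At a stop a hollow faces straight out to the front, with lobes 30 degrees to either side of it, then every 60 degrees.
- low_step (a point): Centre of the top of the lowest step (painted red, 11 mm across), 14 mm from the turret's axis, 34 mm above the bench. The other five steps are bare metal posts of the same width, each 4 mm higher than the next, up to 54 mm.
- rod_tip (a point): Lower end of the fixed steel depth rod (10 mm thick), 58 mm up, 14 mm from the turret's axis towards the router's centre. The rod runs straight up from here to 216 mm, through a bracket out to 72 mm from the router's centre, 108 to 144 mm up. A hand upright over the turret would hit it: lean it 12 to 25 degrees away from the router.
- bit_case: Green plastic router bit case, 120 x 190 x 50 mm, origin under its centre. Leave alone.
- edge_guide: Aluminium edge guide, 190 mm fence on two steel rods, 190 x 190 x 46 mm, origin under its middle. Leave alone.
- sanding_block: Grey sanding block, 120 x 68 x 37 mm, origin under its centre. It lies at the router's left front. Leave alone.
- clamp_a: Red spring clamp lying flat, 175 x 90 x 22 mm, origin under its pivot. Leave alone.
- clamp_b: The other red spring clamp, the same. Leave alone.
- steel_square: Flat steel square, 200 x 120 x 3 mm, L-shaped, origin under the middle of its outline. Leave alone.
- collet_wrench: Small open-ended collet wrench, 170 mm long, under 12 mm high, lying at the router's right front, origin under its middle. Leave alone.

How it is judged:
By the outcome, as a careful person would: the job done as asked, in the order asked, and still so for the second after the job is handed in, with the robot touching nothing.
It also fails if it takes over 51 s, if anything falls off the work surface, if the arm or the gripper's body presses on something with over 40 N, if the wrist force passes 120 N, or if a joint passes its speed limit or range.

ROBOT

A 7-joint arm with a two-finger parallel gripper is mounted at the origin on the work surface. World frame = base frame: x ahead of the robot, y to its left, z up, the work surface at z = 0. Lengths are in m, angles in rad, forces in N, time in s.
With the tool pointing down it reaches from about 0.425 to 0.875 m from the base axis. Payload 4.7 kg.
Tool frame: the origin (TCP) lies on the mounting face of the last link; the fingertips stand 182 mm ahead of it and the grasp point (between the pads) lies 164 mm ahead of it; x points along the fingers, y is the direction in which the jaws open and shut, and the axes are right-handed (so a half turn about x gives the same grasp; the last joint's range is limited). The gripper opens to 87 mm and grips with 3 to 60 N. Pads are 19 mm wide; open, the fingers measure 117 mm over their backs; the gripper's body (75 mm by 190 mm) begins 51 mm behind the grasp point.
Start: joints at [-1.333, 0.321, -0.07, 1.45, 0.023, 1.371, -0.057], TCP at [0.144, 0.634, 0.405] pointing down, gripper open.
Joint ranges: [-2.86, 2.86], [-0.3, 2.09], [-1.38, 1.24], [0.06, 2.45], [-1.56, 4.7], [0.09, 2.05], [-2.69, 2.69]. Speed limits (rad/s): [2.57, 2.57, 3.14, 3.14, 3.14, 3.14, 3.14].

INTERFACE

Orientations are given as a rotation vector (axis times angle).
In Python, from bench import monitor, get_image, ctrl gives the robot as it stands.
- The arm moves only by the shell command python3 -m creep 'ROWS' [FORCE]. ROWS is JSON, a list of rows, each a list of 7 numbers: the shift along the tool's x, y, z in mm, then the turn, a rotation vector about the tool's x, y, z in rad, then the finger opening in mm, from 0 to 87. A call has 1 to 5 rows; each row shifts and turns the commanded pose from where the row before left it, along the tool's axes as they then stand; what a row does not reach is not made up. A row lasts 1/10 s, in which the tool goes at most 50 mm and 8.59 degrees, less where a joint would pass 70% of its speed; a pose out of reach is approached as far as the arm can. A call is refused whole if a number of a shift passes 50 or a number of a turn 0.15, either way. A call with a gripper value outside its range is refused whole. The fingers move at their own pace and stop on an object; FORCE is the grip in N (left out, the last holds). Time passes only in rows, so rows that do not move let the fingers close. It gives the time, the measured TCP pose, the force and the opening at its end, in the units of the state.
- monitor.get_state(): the state, without advancing time (a new reading comes with each control period).
- get_image(name): name is "scene" or "top" or "wrist"; returns a dict with "img" (480x640x3 uint8, red, green, blue), "mtx" (3x3 intrinsics, pixels), "D" ([k1, k2, p1, p2, k3] as OpenCV has them; the pictures are not rectified), "view" (4x4, takes a point from world to camera coordinates). Camera axes: x right, y up, looking along -z (the intrinsics and any distortion apply to the point x, -y, -z); pixel columns grow to the right and rows downward; lengths in m; the calibration is good to about 2 mm. A picture is of the moment at which its call begins. There is no depth.
- ctrl.close_job(): hands the job in, once; it reports no verdict.
The state is a dict: "time": time; "joint_positions": joint angles; "qd": joint speeds; "joint_torque": joint torques, N m; "position": TCP position; "tool_rot": TCP orientation; "ft_force": force on the tool from outside, world axes, zero at the start; "torque": the same for the moment, N m; "grip_width": opening from 0.0 (shut) to 1.0 (fully open).
Only numpy, scipy, OpenCV 4.12 (cv2) and the standard library are available. Lean on these libraries where they do the work, as an engineer would, in place of code of your own. Each camera call takes 0.05 s, during which the arm holds its last target.

## Working session

There is one attempt and no reset: what is moved stays moved. The work goes in short steps, Python scripts to look and compute and a shell command to move; the robot and the scene stay as the last step left them, time stands still between calls to the robot, and variables do not carry over. Pictures are saved under pics/ and viewed, and the job is handed in when it is done.

```bash
mkdir -p pics; ls; python3 - <<'E'
from bench import monitor,get_image
import cv2
for n in ("scene","top","wrist"):
    d=get_image(n); cv2.imwrite(f"pics/{n}0.png",d["img"][:,:,::-1]); print(n,d["mtx"].round(1).tolist(),d["D"],d["view"].round(3).tolist())
print(monitor.get_state())
E
```

```text
pics
scene [[464.5, 0.0, 319.9], [0.0, 464.5, 236.0], [0.0, 0.0, 1.0]] [-0.12444118  0.          0.          0.          0.        ] [[-0.972, 0.233, 0.014, 0.539], [-0.186, -0.808, 0.559, 0.068], [0.142, 0.541, 0.829, -1.419], [0.0, 0.0, 0.0, 1.0]]
top [[546.9, 0.0, 319.8], [0.0, 546.9, 243.1], [0.0, 0.0, 1.0]] [-0.06342207  0.          0.          0.          0.        ] [[0.028, -1.0, -0.012, 0.006], [0.991, 0.026, 0.129, -0.536], [-0.129, -0.015, 0.992, -1.342], [0.0, 0.0, 0.0, 1.0]]
wrist [[403.3, 0.0, 321.3], [0.0, 403.3, 246.2], [0.0, 0.0, 1.0]] [-0.0548457  0.         0.         0.         0.       ] [[0.222, 0.975, -0.001, -0.65], [-0.944, 0.215, -0.252, 0.03], [-0.245, 0.057, 0.968, -0.391], [0.0, 0.0, 0.0, 1.0]]
{'time': 0.15, 'joint_positions': array([-1.332901  ,  0.32161436, -0.07010828,  1.45139409,  0.02263466,
        1.37083942, -0.05689447]), 'qd': array([ 0.00121191, -0.00176104, -0.00083801, -0.00518233, -0.00056033,
       -0.0009508 ,  0.00249572]), 'joint_torque': array([ 6.88071523e-04, -4.91782844e+01, -4.04210491e-01, -3.12881184e+01,
       -6.38854760e-02,  4.03006829e-02,  8.62831598e-05]), 'position': array([0.14424248, 0.63362406, 0.40393804]), 'tool_rot': array([ 0.17450218,  1.56369758, -0.17681175]), 'ft_force': array([ 0.84794228,  0.25096302, -0.26159999]), 'torque': array([-0.01356989,  0.01854784,  0.00281346]), 'grip_width': 1.0006212608230702}
```

View pics/scene0.png

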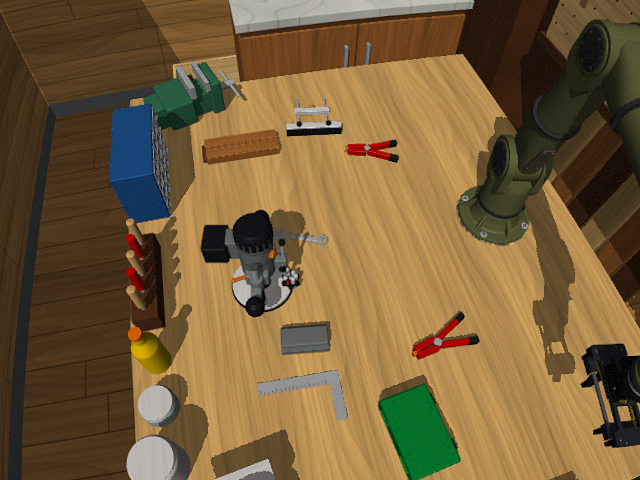

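View pics/top0.png

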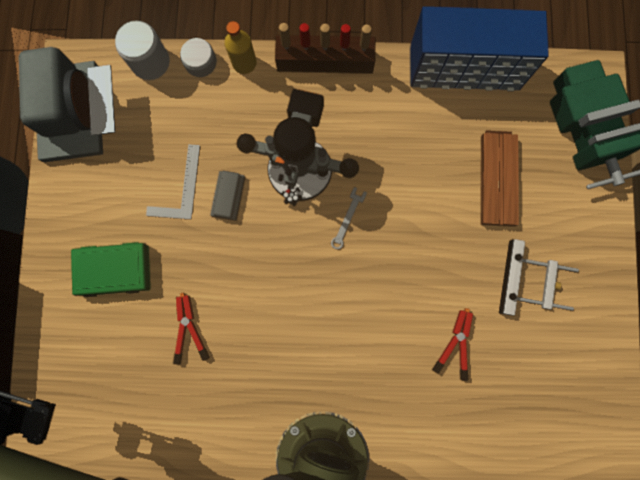

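View pics/wrist0.png

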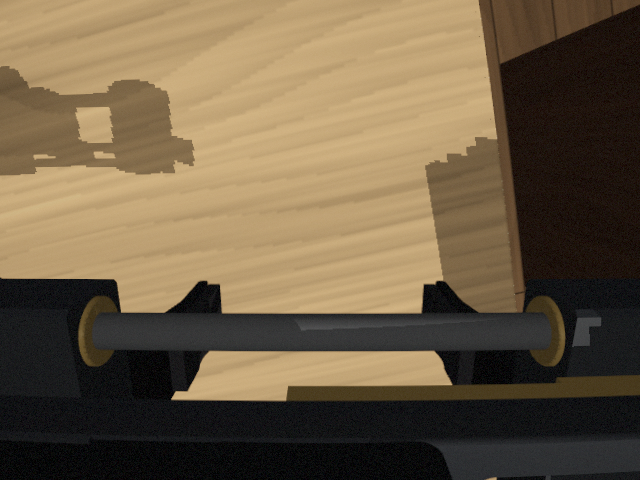

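The top view shows the router base near (298,172), the turret near (291,193), the sanding block at (228,195) and the wrench around (348,218). I'll zoom in on the router next.

```bash
python3 - <<'E'
import cv2
a=cv2.imread("pics/top0.png")[125:225,225:375]; cv2.imwrite("pics/topz.png",cv2.resize(a,(780,520),interpolation=cv2.INTER_CUBIC))
a=cv2.imread("pics/scene0.png")[200:320,195:345]; cv2.imwrite("pics/scenez.png",cv2.resize(a,(750,600),interpolation=cv2.INTER_CUBIC))
E
```

```text
(no output)
```

View pics/topz.png

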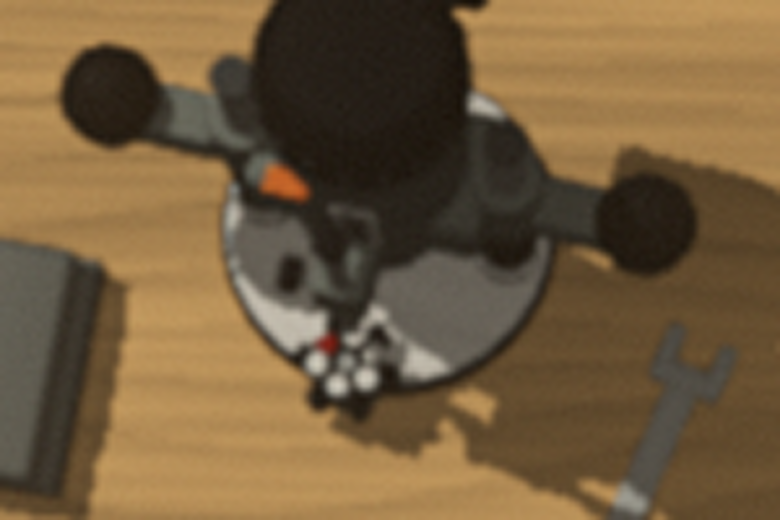

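View pics/scenez.png

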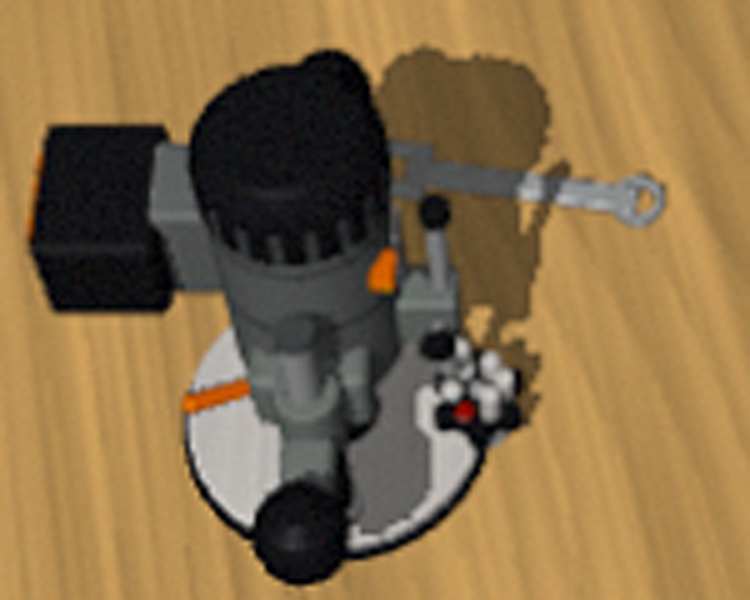

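```bash
cat > h.py <<'E'
import numpy as np, cv2
from bench import monitor,get_image
def ray(d,p):
    u=cv2.undistortPoints(np.array([[p]],float),d["mtx"],np.array(d["D"]))[0,0]
    R=d["view"][:3,:3];t=d["view"][:3,3]
    return -R.T@t, R.T@np.array([u[0],-u[1],-1.])
def onz(d,p,z):
    c,r=ray(d,p); return c+r*(z-c[2])/r[2]
def tri(rs):
    A=0;b=0
    for c,r in rs:
        r=r/np.linalg.norm(r);P=np.eye(3)-np.outer(r,r);A=A+P;b=b+P@c
    return np.linalg.solve(A,b)
def proj(d,X):
    X=np.atleast_2d(X)@d["view"][:3,:3].T+d["view"][:3,3]
    return cv2.projectPoints(X*[1,-1,-1],np.zeros(3),np.zeros(3),d["mtx"],np.array(d["D"]))[0][:,0]
E
python3 - <<'E'
from h import *
t=get_image("top");s=get_image("scene")
T=lambda x,y:(225+x/5.2-.4,125+y/5.2-.4); S=lambda x,y:(195+x/5-.4,200+y/5-.4)
a=onz(t,T(109,95),.1265);b=onz(t,T(646,222),.1265)
print(a,b,np.linalg.norm(a-b),(a+b)/2)
print("knob tri",tri([ray(t,T(109,95)),ray(s,S(300,533))]))
d=(a-b)/np.linalg.norm(a-b); x=np.array([d[1],-d[0],0]); o=(a+b)/2;o[2]=0
print("x",x,"yaw",np.arctan2(x[1],x[0]))
ax=o-.078*x; print("axis",ax)
r=onz(t,T(327,342),.034); print("red",r, onz(s,S(464,411),.034)); 
for r in (r,onz(s,S(464,411),.034)):
  v=r-ax; print(np.dot(v,x),np.dot(v,d),np.hypot(v[0],v[1]))
# red by mask
for n,i,box in(("top",t,(225,375,125,225)),("scene",s,(195,345,200,320))):
  im=i["img"].astype(int); m=(im[...,0]>90)&(im[...,1]<50)&(im[...,2]<50); m[:box[2]]=0;m[box[3]:]=0;m[:,:box[0]]=0;m[:,box[1]:]=0
  ys,xs=np.nonzero(m);print(n,len(xs),xs.mean(),ys.mean(),onz(i,(xs.mean(),ys.mean()),.034))
# white base, rim check
print("base left",onz(t,T(224,235),.016),"right",onz(t,T(552,250),.016),"bottom",onz(t,T(390,387),.016))
for p in ((T(224,235)),(T(552,250)),(T(410,387))): print(np.linalg.norm((onz(t,p,.016)-o)[:2]))
E
```

```text
[0.76362433 0.20511844 0.1265    ] [ 0.70867093 -0.04564237  0.1265    ] 0.2567116253803533 [0.73614763 0.07973804 0.1265    ]
knob tri [0.76312385 0.20408253 0.13084631]
x [ 0.97681905 -0.21406669  0.        ] yaw -0.21573627214913804
axis [0.65995574 0.09643524 0.        ]
red [0.6696071  0.10656506 0.034     ] [0.66932897 0.10458636 0.034     ]
0.007259175680988604 0.011961033140653991 0.013991495465434689
0.007411064466022834 0.009968671266251249 0.012421686010124777
top 7 286.57142857142856 186.71428571428572 [0.67910825 0.10924811 0.034     ]
scene 13 274.3076923076923 275.0 [0.69968374 0.07628435 0.034     ]
base left [0.72729242 0.16164256 0.016     ] right [ 0.72348854 -0.00286044  0.016     ] bottom [0.65163008 0.07583858 0.016     ]
0.08238183189523804
0.08356291415211839
0.08539994344587427
```

```bash
cat >> h.py <<'E'
from scipy.spatial.transform import Rotation as Ro
X=np.array([.97682,-.21407,0]);Y=np.array([.21407,.97682,0]);Z=np.array([0,0,1.])
AX=np.array([.660,.0964,0]); TH=np.radians(20)
def targetR(sgn):
    a=np.cos(TH)*-Z+np.sin(TH)*X; y=sgn*Y
    return np.column_stack([a,y,np.cross(a,y)])
def tgt(px,py,pz,sgn,half):
    """TCP for near corner of pushing (-y) finger's pad face at router-frame offset (px,py) from turret axis, height pz (mm); half=half opening mm"""
    R=targetR(sgn);n=np.cos(TH)*X+np.sin(TH)*Z
    c=AX+(px*X+py*Y+pz*Z)/1e3-.0095*n+half/1e3*Y
    return c-.182*R[:,0],R
def delta(p,R):
    s=monitor.get_state();R0=Ro.from_rotvec(s["tool_rot"]).as_matrix()
    print("t",round(s["time"],2),"F",s["ft_force"].round(2),"pos",s["position"].round(4),"g",round(s["grip_width"],3))
    sh=R0.T@(p-s["position"])*1e3; rv=Ro.from_matrix(R0.T@R).as_rotvec()
    print("shift mm",sh.round(1),"turn",rv.round(3),"target",p.round(4),"world d",((p-s["position"])*1e3).round(1))
    tip=s["position"]+.182*R0[:,0]-AX
    print("tip router-frame rel axis mm",(np.array([tip@X,tip@Y,tip[2]])*1e3).round(1))
    return sh,rv
E
python3 - <<'E'
from h import *
s=monitor.get_state();R0=Ro.from_rotvec(s["tool_rot"]).as_matrix();print(R0.round(2))
w=get_image("wrist");c=-w["view"][:3,:3].T@w["view"][:3,3];print("cam in tool",R0.T@(c-s["position"]))
for g in(1,-1): delta(*tgt(-80,-25,120,g,35))
E
```

```text
[[-0.    0.22  0.98]
 [-0.    0.98 -0.22]
 [-1.   -0.    0.  ]]
cam in tool [ 0.01867023  0.00041754 -0.06919668]
t 0.3 F [ 0.2   0.5  -0.37] pos [0.1443 0.6337 0.4044] g 0.997
shift mm [ 116.9 -400.6  470.9] turn [-0.008 -0.349  0.002] target [0.5145 0.1385 0.2878] world d [ 370.2 -495.2 -116.6]
tip router-frame rel axis mm [-618.8  414.4  222.4]
t 0.3 F [ 0.2   0.5  -0.37] pos [0.1443 0.6337 0.4044] g 0.997
shift mm [ 116.9 -400.6  470.9] turn [3.086e+00 3.000e-03 5.440e-01] target [0.5145 0.1385 0.2878] world d [ 370.2 -495.2 -116.6]
tip router-frame rel axis mm [-618.8  414.4  222.4]
```

```bash
python3 -m creep '[[0,-20,24,0,0,0,70],[0,-30,35,0,0,0,70],[0,-30,35,0,0,0,70],[0,-30,35,0,0,0,70],[0,-30,35,0,0,0,70]]' && python3 -m creep '[[0,-30,35,0,0,0,70],[0,-30,35,0,0,0,70],[0,-30,35,0,0,0,70],[0,-30,35,0,0,0,70],[0,-30,35,0,0,0,70]]'; python3 - <<'E'
from h import *
delta(*tgt(-80,-25,120,1,35))
E
```

```text
time: 0.8
position: [0.274, 0.4592, 0.4048]
tool_rot: [0.176, 1.563, -0.175]
ft_force: [0.7, 0.4, 0.6]
grip_width: 0.812
time: 1.3
position: [0.4112, 0.274, 0.4051]
tool_rot: [0.176, 1.563, -0.175]
ft_force: [1.5, 1.0, -0.7]
grip_width: 0.81
t 1.3 F [ 1.49  0.98 -0.68] pos [0.4112 0.274  0.4051] g 0.81
shift mm [ 117.3 -109.3  130.7] turn [-0.008 -0.349  0.   ] target [0.5145 0.1385 0.2878] world d [ 103.3 -135.5 -117.3]
tip router-frame rel axis mm [-281.   120.4  223.1]
```

```bash
python3 -m creep '[[0,-25,25,0,-0.087,0,70],[0,-25,25,0,-0.087,0,70],[0,-25,20,0,-0.087,0,70],[0,-20,10,0,-0.088,0,70],[0,-10,0,0,0,0,70]]' ; python3 - <<'E'
from h import *
delta(*tgt(-80,-25,120,1,35))
w=get_image("wrist");cv2.imwrite("pics/w1.png",w["img"][:,:,::-1])
E
```

```text
time: 1.8
position: [0.4645, 0.1537, 0.4133]
tool_rot: [0.138, 1.215, -0.197]
ft_force: [-1.2, 0.2, -0.1]
grip_width: 0.804
t 1.8 F [-1.2   0.22 -0.11] pos [0.4645 0.1537 0.4133] g 0.804
shift mm [135.8  -3.6   5.9] turn [-0.01   0.001  0.003] target [0.5145 0.1385 0.2878] world d [  50.   -15.1 -125.5]
tip router-frame rel axis mm [-140.8   13.5  242.3]
```

View pics/w1.png

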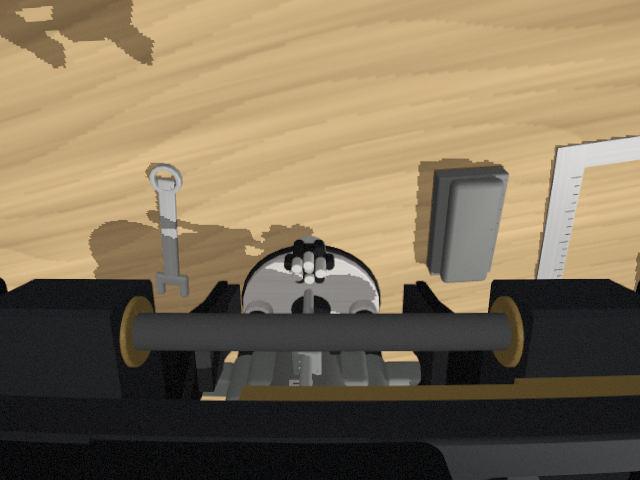

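The wrist view shows the turret at (309,262) between the fingers, with the wrench on the left and the sanding block on the right. I'll descend to the pre-approach and refine there.

```bash
python3 -m creep '[[30,-1,1,-0.01,0,0,70],[30,-1,1,0,0,0,70],[30,-1,1,0,0,0,70],[30,-1,2,0,0,0,70],[15,0,1,0,0,0,70]]' ; python3 - <<'E'
from h import *
delta(*tgt(-80,-25,120,1,35))
w=get_image("wrist");im=w["img"][:,:,::-1];cv2.imwrite("pics/w2.png",im)
c=im[190:310,240:390];cv2.imwrite("pics/w2z.png",cv2.resize(c,(750,600),interpolation=cv2.INTER_CUBIC))
print(proj(w,np.array([AX+.032*Z, AX+.034*Z+.014*(.5*X+.866*Y)])))
E
```

```text
time: 2.35
position: [0.5135, 0.1411, 0.2854]
tool_rot: [0.127, 1.222, -0.19]
ft_force: [0.1, 0.4, 0.1]
grip_width: 0.805
t 2.35 F [0.06 0.35 0.13] pos [0.5135 0.1411 0.2854] g 0.805
shift mm [-1.8 -2.3  2.2] turn [ 0.003 -0.005  0.005] target [0.5145 0.1385 0.2878] world d [ 0.9 -2.6  2.4]
tip router-frame rel axis mm [-91.2  11.5 114. ]
[[305.40308213 320.40566742]
 [321.92537835 329.23557829]]
```

View pics/w2.png

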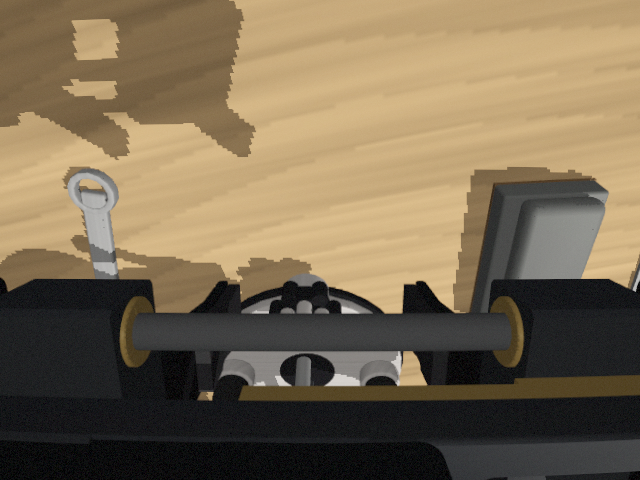

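View pics/w2z.png

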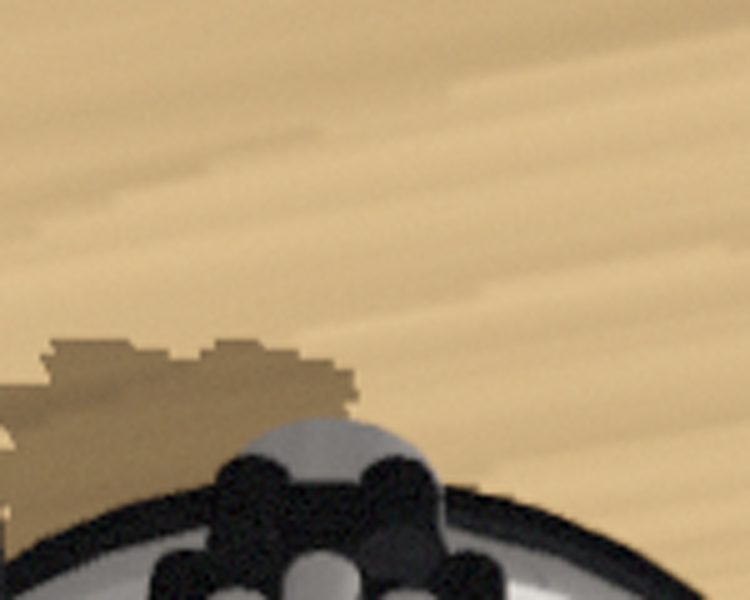

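```bash
python3 - <<'E'
from h import *
w=get_image("wrist")
for x,y in((252,455),(400,455),(215,490),(440,490),(326,482)):
    p=onz(w,(240+x/5-.4,190+y/5-.4),.016)-AX; print(x,y,(p@X*1e3).round(1),(p@Y*1e3).round(1))
# boss front -18-> hmm boss out to 96 from centre
p=onz(w,(240+326/5-.4,190+418/5-.4),.0)-AX;print("boss foot",p@X,p@Y)
delta(*tgt(-60,-22,22,1,35));delta(*tgt(-20,-22,22,1,35))
E
```

```text
252 455 -26.0 -12.0
400 455 -26.2 9.5
215 490 -19.4 -17.7
440 490 -19.6 15.4
326 482 -21.0 -1.3
boss foot -0.0203780946462591 -0.00198757084637483
t 2.45 F [ 0.32 -0.87  0.3 ] pos [0.5134 0.141  0.2855] g 0.803
shift mm [ 97.4   1.4 -11.9] turn [ 0.004 -0.005  0.006] target [0.5346 0.1372 0.1898] world d [ 21.3  -3.8 -95.7]
tip router-frame rel axis mm [-91.5  11.1 114.2]
t 2.45 F [ 0.32 -0.87  0.3 ] pos [0.5134 0.141  0.2855] g 0.803
shift mm [110.9   1.4  25.8] turn [ 0.004 -0.005  0.006] target [0.5737 0.1286 0.1898] world d [ 60.4 -12.4 -95.7]
tip router-frame rel axis mm [-91.5  11.1 114.2]
```

```bash
python3 -m creep '[[30,0,-4,0,-0.005,0.006,70],[30,0,-4,0,0,0,70],[25,0,-4,0,0,0,70],[12,0,0,0,0,0,70],[0,0,0,0,0,0,70]]' ; python3 - <<'E'
from h import *
delta(*tgt(-60,-24,22,1,35));delta(*tgt(-21,-24,22,1,35))
w=get_image("wrist");im=w["img"][:,:,::-1];cv2.imwrite("pics/w3.png",im)
w=get_image("scene");im=w["img"][:,:,::-1];cv2.imwrite("pics/s3.png",cv2.resize(im[150:330,190:430],(800,600),interpolation=cv2.INTER_CUBIC))
E
```

```text
time: 2.95
position: [0.5357, 0.1363, 0.1923]
tool_rot: [0.13, 1.214, -0.184]
ft_force: [0.3, 0.6, 0.3]
grip_width: 0.803
t 2.95 F [0.33 0.56 0.28] pos [0.5357 0.1363 0.1923] g 0.803
shift mm [ 1.9 -1.4 -2. ] turn [ 0.003  0.003 -0.002] target [0.5342 0.1352 0.1898] world d [-1.4 -1.1 -2.5]
tip router-frame rel axis mm [-67.3  12.8  21.4]
t 2.95 F [0.33 0.56 0.28] pos [0.5357 0.1363 0.1923] g 0.803
shift mm [15.4 -1.5 34.6] turn [ 0.003  0.003 -0.002] target [0.5723 0.1269 0.1898] world d [36.7 -9.5 -2.5]
tip router-frame rel axis mm [-67.3  12.8  21.4]
```

View pics/w3.png

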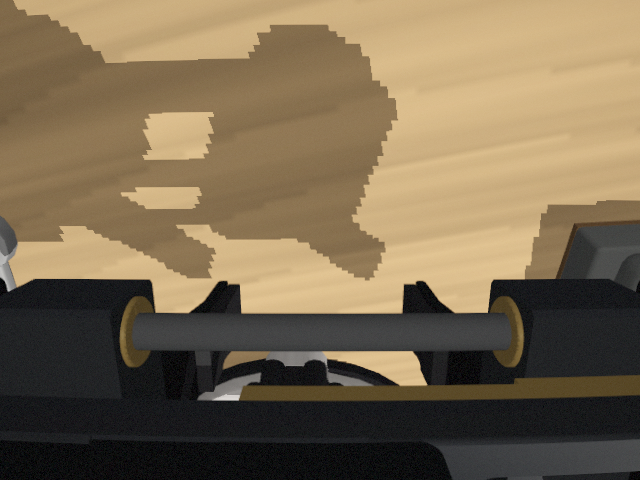

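View pics/s3.png

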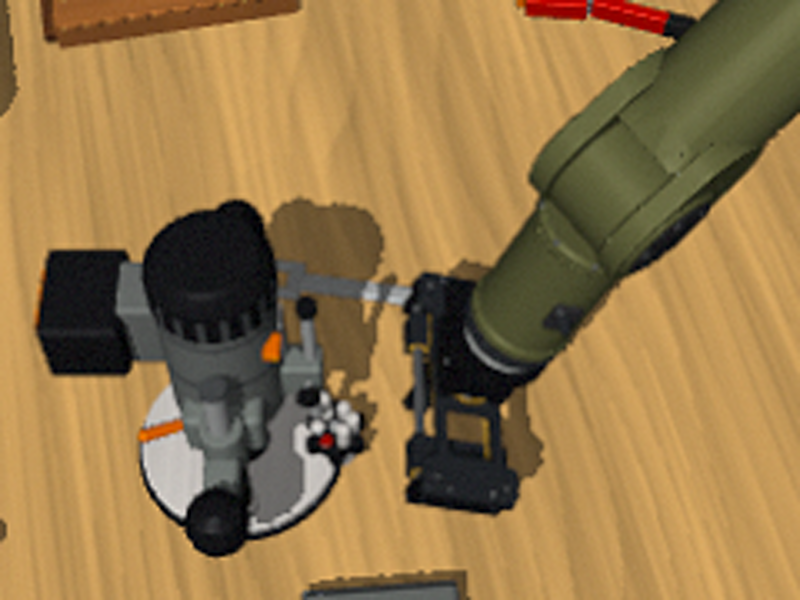

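The pictures show the hand leaning clear of the rod, with the open fingers straddling the turret. Nothing is in the way, so I'll advance.

```bash
python3 -m creep '[[5,-1,10,0,0,0,70],[5,-1,10,0,0,0,70],[4,0,9,0,0,0,70],[1,0,4,0,0,0,70],[0,0,0,0,0,0,70]]' ; python3 - <<'E'
from h import *
delta(*tgt(-21,-24,22,1,35))
w=get_image("top");im=w["img"][:,:,::-1];cv2.imwrite("pics/t4.png",cv2.resize(im[140:230,230:350],(800,600),interpolation=cv2.INTER_CUBIC))
w=get_image("scene");im=w["img"][:,:,::-1];cv2.imwrite("pics/s4.png",cv2.resize(im[230:320,230:350],(800,600),interpolation=cv2.INTER_CUBIC))
E
```

```text
time: 3.55
position: [0.5717, 0.1257, 0.1906]
tool_rot: [0.132, 1.211, -0.185]
ft_force: [0.6, 0.0, -0.2]
grip_width: 0.804
t 3.55 F [ 0.65  0.01 -0.23] pos [0.5717 0.1257 0.1906] g 0.804
shift mm [0.9 1.2 0.1] turn [ 0.001  0.006 -0.003] target [0.5723 0.1269 0.1898] world d [ 0.7  1.1 -0.8]
tip router-frame rel axis mm [-29.4  10.3  19.9]
```

View pics/t4.png

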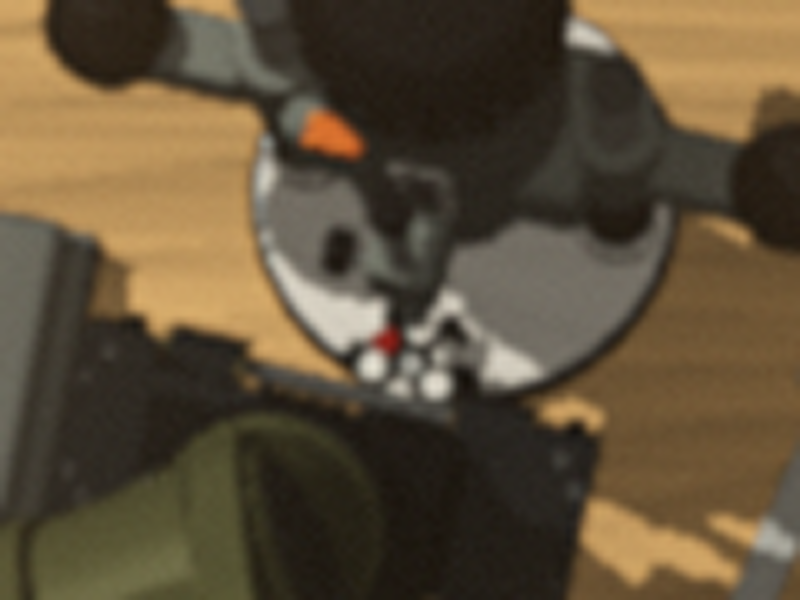

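View pics/s4.png

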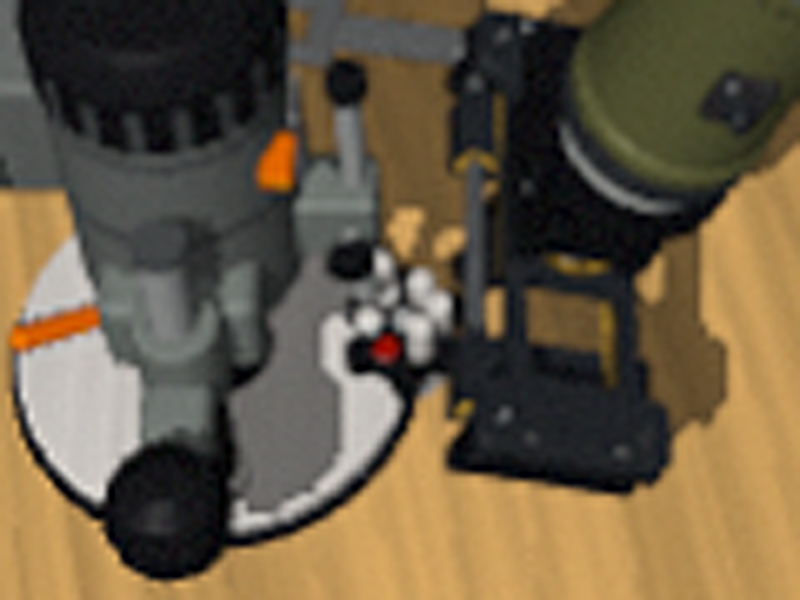

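The red step is visible in both views, at (387,342) in the top crop and (387,348) in the scene crop, so I can monitor it while I push gently toward +y.

```bash
python3 -m creep '[[0,3,0,0,0,0,70],[0,3,0,0,0,0,70],[0,2,0,0,0,0,70],[0,2,0,0,0,0,70],[0,2,0,0,0,0,70]]' ; cat > red.py <<'E'
from h import *
import sys
n=sys.argv[1]
s=monitor.get_state()
R0=Ro.from_rotvec(s["tool_rot"]).as_matrix();tip=s["position"]+.182*R0[:,0]-AX
print("t",round(s["time"],2),"tip",(np.array([tip@X,tip@Y,tip[2]])*1e3).round(1),"F router xyz",np.round([s["ft_force"]@X,s["ft_force"]@Y,s["ft_force"][2]],2))
for c,b in(("top",(230,350,140,230)),("scene",(230,350,230,320))):
    d=get_image(c);im=d["img"]
    x0,x1,y0,y1=b;cr=im[y0:y1,x0:x1]
    cv2.imwrite(f"pics/{c}{n}.png",cv2.resize(cr[:,:,::-1],(800,600),interpolation=cv2.INTER_CUBIC))
    i=cr.astype(float);w=np.where((i[...,0]>2*i[...,1]+20)&(i[...,1]<1.5*i[...,2]+12),i[...,0]-i[...,1],0)
    ys,xs=np.nonzero(w)
    if len(xs)<2: print(c,"no red",len(xs));continue
    ww=w[ys,xs];u=(x0+(xs*ww).sum()/ww.sum(),y0+(ys*ww).sum()/ww.sum())
    p=onz(d,u,.034)-AX;px,py=p@X,p@Y
    print(c,len(xs),np.round(u,1),"rel axis mm",round(px*1e3,1),round(py*1e3,1),"deg from rod",round(np.degrees(np.arctan2(py,px)),1))
E
python3 red.py 5
```

```text
time: 4.15
position: [0.5725, 0.1372, 0.1899]
tool_rot: [0.13, 1.215, -0.187]
ft_force: [-6.8, -2.2, 4.4]
grip_width: 0.809
t 4.15 tip [-31.6  21.2  19. ] F router xyz [-6.19 -3.56  4.4 ]
top 7 [288.1 190.3] rel axis mm 7.7 10.4 deg from rod 53.3
scene 15 [286.9 281.4] rel axis mm 8.7 8.6 deg from rod 44.9
```

View pics/scene5.png

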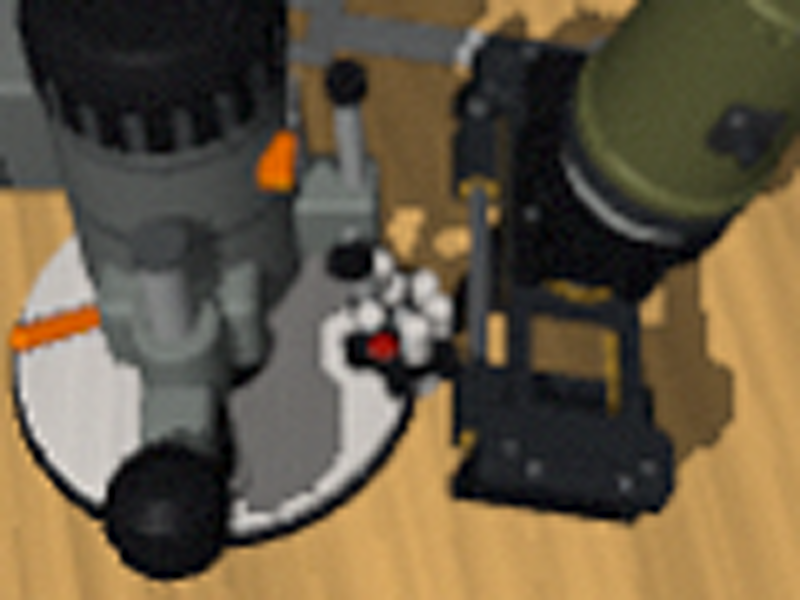

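```bash
python3 - <<'E'
from h import *
w=get_image("wrist");im=w["img"][:,:,::-1];cv2.imwrite("pics/w5.png",cv2.resize(im[270:430,160:480],(800,400),interpolation=cv2.INTER_CUBIC))
print(monitor.get_state()["ft_force"],monitor.get_state()["torque"])
E
```

```text
[-5.33384921 -1.92068726  3.11335103] [-0.64468207  1.19487683 -0.45259718]
```

View pics/w5.png

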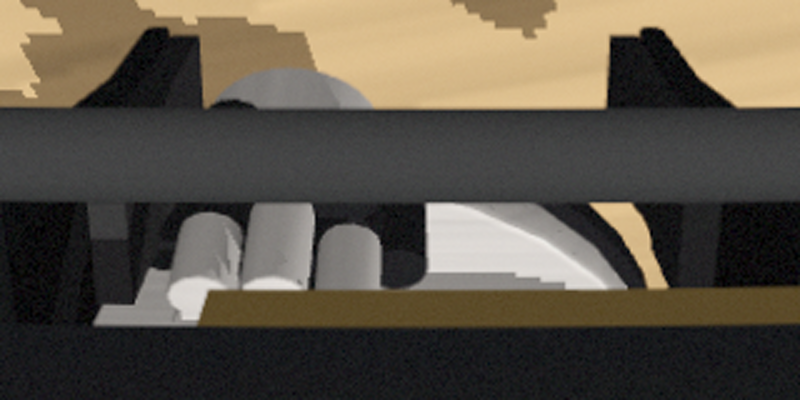

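The turret turned about 8–10°, but the force is mainly along −x (about 6 N). The finger corner is wedging on the lobe's front, so it's too shallow. I'll back off, go 4 mm deeper and push again.

```bash
python3 -m creep '[[0,-5,0,0,0,0,70],[0,-5,0,0,0,0,70],[1,0,2,0,0,0,70],[1,0,2,0,0,0,70],[0,0,0,0,0,0,70]]' ; python3 red.py 6
```

```text
time: 4.8
position: [0.5761, 0.1274, 0.1901]
tool_rot: [0.132, 1.211, -0.184]
ft_force: [0.2, 0.1, 0.8]
grip_width: 0.806
t 4.8 tip [-25.3  13.   19.5] F router xyz [0.16 0.13 0.81]
top 7 [287.9 190.7] rel axis mm 6.7 10.7 deg from rod 58.0
scene 12 [287.5 281.8] rel axis mm 7.1 10.1 deg from rod 54.8
```

```bash
python3 -m creep '[[0,3,0,0,0,0,70],[0,2,0,0,0,0,70],[0,2,0,0,0,0,70],[0,2,0,0,0,0,70],[0,0,0,0,0,0,70]]' ; python3 red.py 7
```

```text
time: 5.4
position: [0.5768, 0.1355, 0.1893]
tool_rot: [0.13, 1.214, -0.186]
ft_force: [-3.4, -3.5, 1.0]
grip_width: 0.807
t 5.4 tip [-26.9  20.7  18.5] F router xyz [-2.59 -4.15  1.03]
top 7 [288.3 190. ] rel axis mm 8.5 10.2 deg from rod 50.0
scene 13 [286.8 281.1] rel axis mm 8.9 7.9 deg from rod 41.6
```

```bash
python3 -m creep '[[0,2,0,0,0,0,70],[0,2,0,0,0,0,70],[0,0,0,0,0,0,70]]' ; python3 red.py 8
```

```text
time: 5.8
position: [0.5776, 0.1397, 0.1892]
tool_rot: [0.131, 1.214, -0.185]
ft_force: [-3.7, -2.7, -0.7]
grip_width: 0.805
t 5.8 tip [-27.   25.   18.4] F router xyz [-3.06 -3.39 -0.73]
top 7 [289.3 189.9] rel axis mm 9.4 7.8 deg from rod 39.7
scene 10 [285.9 280.2] rel axis mm 11.4 5.2 deg from rod 24.6
```

```bash
python3 -m creep '[[0,2,0,0,0,0,70],[0,2,0,0,0,0,70],[0,0,0,0,0,0,70]]' ; python3 red.py 9
```

```text
time: 6.2
position: [0.5777, 0.1448, 0.1891]
tool_rot: [0.131, 1.216, -0.184]
ft_force: [-8.4, 1.2, 2.7]
grip_width: 0.803
t 6.2 tip [-28.3  30.2  18.2] F router xyz [-8.46 -0.65  2.67]
top 8 [290.5 189.8] rel axis mm 10.4 4.9 deg from rod 25.1
scene 13 [284.8 279.3] rel axis mm 14.4 2.3 deg from rod 9.2
```

The turret is past half way, with about 9–25° remaining, and the trailing lobe is now pressing the finger outward. I'll withdraw straight out to the front.

```bash
python3 -m creep '[[-1,0,-3,0,0,0,70],[-2,0,-5,0,0,0,70],[-3,0,-10,0,0,0,70],[-5,0,-15,0,0,0,70],[0,0,0,0,0,0,70]]' ; python3 red.py 10; python3 -c "
from h import *
w=get_image('wrist');im=w['img'][:,:,::-1];cv2.imwrite('pics/w10.png',im)"
```

```text
time: 6.8
position: [0.5436, 0.152, 0.1887]
tool_rot: [0.13, 1.213, -0.182]
ft_force: [0.5, 0.3, -0.4]
grip_width: 0.807
t 6.8 tip [-62.6  30.2  17.9] F router xyz [ 0.45  0.4  -0.45]
top 8 [292.8 190. ] rel axis mm 11.4 -0.9 deg from rod -4.7
scene 8 [284.  277.3] rel axis mm 16.7 -3.9 deg from rod -13.0
```

View pics/top10.png

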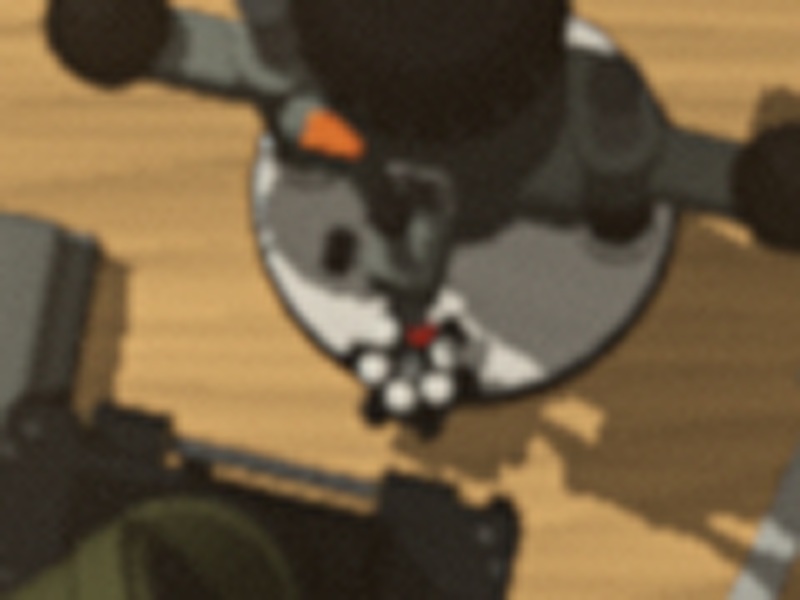

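View pics/scene10.png

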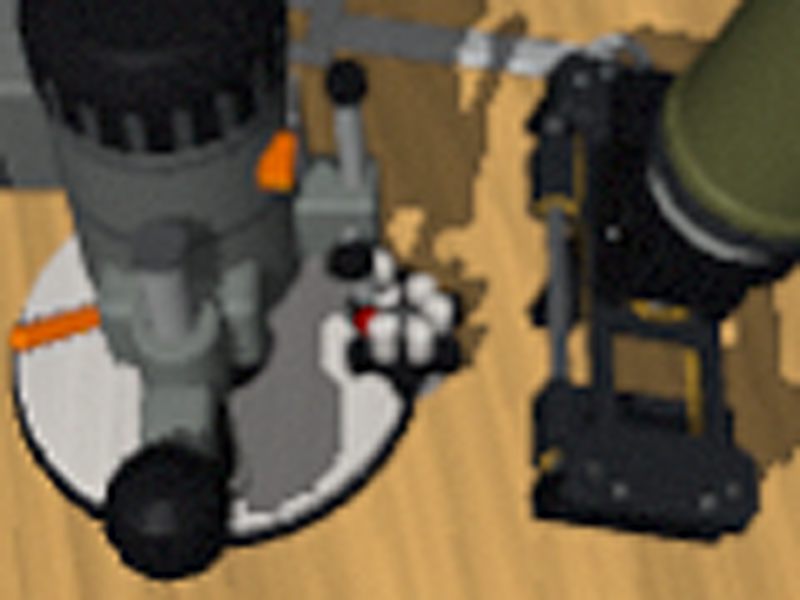

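The red step is at (420,335) in the top crop, right at the rod's foot. The lobes sit symmetrically about the front hollow, so it has clicked in. I'll raise the hand clear and check against the first picture.

```bash
python3 -m creep '[[-10,0,-10,0,0,0,70],[-30,0,-20,0,0,0,70],[-35,0,-20,0,0,0,70],[-35,0,-10,0,0,0,70],[-15,0,0,0,0,0,70]]' ; python3 -m creep '[[0,0,0,0,0,0,70],[0,0,0,0,0,0,70]]'; python3 red.py 11; python3 - <<'E'
from h import *
w=get_image('wrist');im=w['img'][:,:,::-1];cv2.imwrite('pics/w11.png',cv2.resize(im[150:330,200:440],(800,600),interpolation=cv2.INTER_CUBIC))
im=np.ascontiguousarray(get_image('top')["img"][:,:,::-1]);a=cv2.imread("pics/top0.png")
d=cv2.absdiff(im,a).max(2)>50
for n,(x0,y0,x1,y1) in dict(block=(208,165,248,225),square=(140,140,205,222),case=(65,238,155,300),clampL=(165,290,215,370),clampR=(430,305,480,385),guide=(495,235,585,320),wrench=(345,180,372,215)).items(): print(n,int(d[y0:y1,x0:x1].sum()))
cv2.imwrite("pics/t11full.png",im)
E
```

```text
time: 7.45
position: [0.4472, 0.1728, 0.2878]
tool_rot: [0.133, 1.209, -0.181]
ft_force: [0.5, 0.2, -0.1]
grip_width: 0.801
time: 7.65
position: [0.4483, 0.1718, 0.2854]
tool_rot: [0.132, 1.211, -0.184]
ft_force: [-1.0, -0.3, -1.0]
grip_width: 0.803
t 7.65 tip [-159.7   29.   114.7] F router xyz [-0.96 -0.49 -0.99]
top 6 [292.8 190.1] rel axis mm 11.0 -1.2 deg from rod -6.0
scene 8 [284.  277.3] rel axis mm 16.7 -3.8 deg from rod -13.0
block 0
square 0
case 0
clampL 1052
clampR 0
guide 0
wrench 0
```

View pics/w11.png

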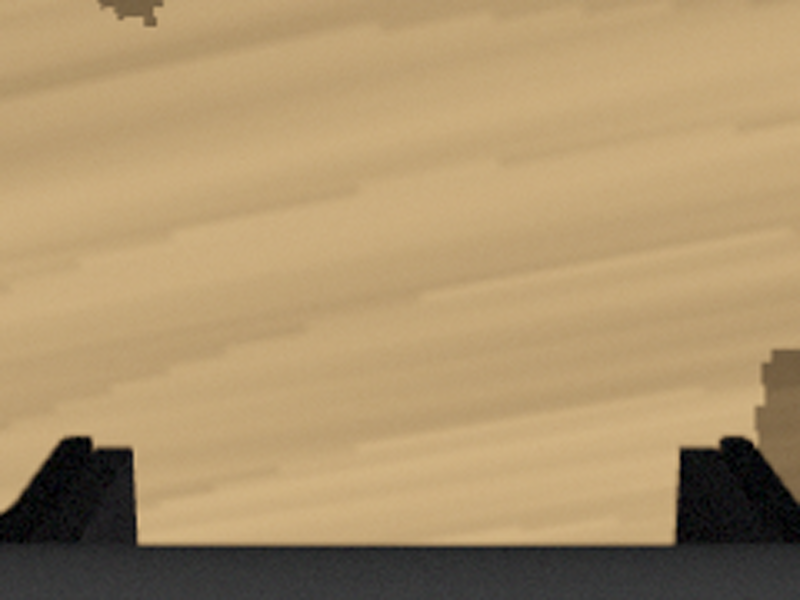

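View pics/t11full.png

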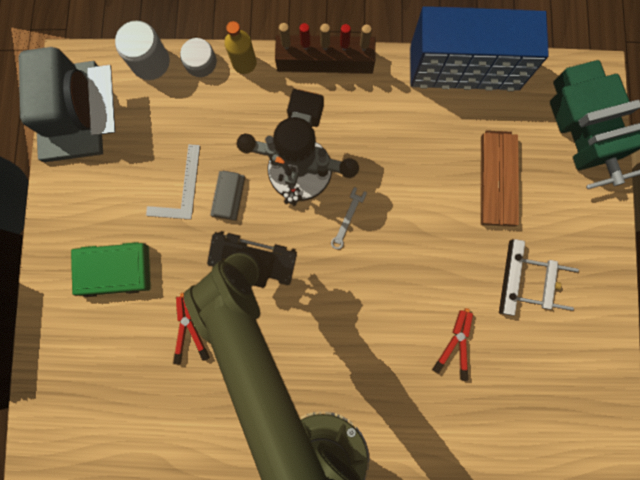

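The red step has stayed at (292.8,190) under the rod. The other objects are unchanged; the difference around the left clamp is just the arm covering its corner of the crop, and its pivot is still at (185,322).

```bash
python3 -c "
from bench import ctrl
print(ctrl.close_job())"
```

```text
the job is handed in; nothing more can be done
None
```

The red lowest step is clicked in under the depth rod, and I handed the job in at about 7.8 s of the 51 s allowed. The turret started at step 4, so it needed only one click clockwise. I pushed the right-front lobe (the router's −y side) with one fingertip, leaning the hand 20° away from the router.

- **First push:** it sat too shallow on the lobe, turned the turret only about 8–10°, and the turret sprang back when I let go. The second push, 4 mm deeper, took it past half way, and it had clicked in once I drew the finger out. Forces stayed under about 10 N.
- **Turret check:** the red step stayed in the same place in two looks about 0.9 s apart. It read −6° (top camera) and −13° (scene camera) from the rod direction. The two cameras disagree by a few degrees because the rod partly hides the dab and my axis estimate is 1–2 mm off. The lobes sit evenly about the front hollow, as they should at a stop.
- **Other items:** the bit case, edge guide, sanding block, steel square and right-hand clamp showed no change from the first picture, nor did the part of the wrench I compared. The area around the left clamp did differ, because the arm covers part of it; the clamp itself looks to be in the same place.
- **Robot:** the hand ended clear of everything, with only about 1 N of sensor noise on the wrist.

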